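Park the leveller in the formula box

TASK

Get the empty formula box ready for refilling: press its thumb latch so the lid springs open, slide the leveller inside along to the left until the hidden catch clicks and holds it there by itself, then press the lid down until it snaps shut and stays shut. Push the leveller home firmly but do not ram it, and leave everything else on the counter as it stands.

Things in the scene. Friction and masses are not known exactly. Their poses are not given: they have to be found in the camera images.
- formula_box: Frosted-plastic formula box fixed to the counter, open-topped: 135 mm front to back (its x), 200 mm wide (its y), rim 95 mm above the counter, walls 4 mm, inner floor 7 mm up. Origin: centre of its underside. x points from the front (latch side, towards the robot) to the back (lid hinge), y to the left, z up. Inside, only the leveller stands in the way, save a 15 mm strip along the back wall, 67 mm up.
- thumb_pad (a point): Middle of the upper face of the white thumb pad of the latch, 102 mm in front of the box centre, 83 mm above the counter. The pad is 26 mm (front to back) by 40 mm wide. Pushing its middle about 5 mm down (4 to 7 N) rocks the latch and the lid springs open.
- latch_hook (a point): Top of the latch's hook, 30 mm wide, just behind the pad: 85 mm in front of the box centre, 114 mm above the counter. It holds the lid's tongue down and rocks to the front, away from the lid, when the pad is pressed.
- thumb_latch (a joint): Rocking angle of the thumb latch in rad: 0 at rest (it springs back), grows as the pad is pressed, limit 0.35; the lid is let go at about 0.2.
- lid_hinge (a point): Middle of the lid's hinge line, 65 mm behind the box centre, 98 mm above the counter; the line runs along the box's y.
- lid_edge (a point): Point on the lid's upper (outer) face near its front edge, 130 mm from the hinge line. The lid is a see-through flat flap 5 mm thick, 196 mm wide, reaching 136 mm from the hinge line, with a tongue 30 mm wide in front that snaps under the hook. The hinge line lies mid-thickness.
- lid (a joint): Lid angle in rad: 0 shut, grows as the front edge rises. A spring throws it open to a stop at 1.13 (65 degrees); there it leans over the back half of the box and blocks a tool pointing straight down at the leveller: lean the tool 25 to 40 degrees, wrist to the front. Shutting takes 2 to 3 N at the front edge, the last 10 mm 6 to 14 N until the tongue snaps in; then it stays.
- leveller_grip (a point): Grasp point in the leveller's grip, 80 mm above the counter, 10 mm behind the box centre. The grip is a grey block 20 mm (front to back) by 16 mm (box y), 62 to 91 mm above the counter; pinch it across the 16 mm. It stands on a bridge 10 mm (box y) by 12 mm high that spans the box front to back; on both sides of it the box is free to its floor.
- leveller (a joint): Slide of the leveller in m along the box's +y (left). A spring (1.2 N, growing to 2.5 N) draws it to 0, 45 mm right of the box centre. A hidden catch, set anew each time, holds it somewhere between 0.062 and 0.088: its hump takes 5 to 9 N in all over 6 mm, then it draws in by itself, and 5 to 7 mm on is a hard stop. Past the hump it stays when let go. Over 40 N on the stop is ramming.
- glass_bottle: Bystander: tall glass bottle, 68 mm across, 250 mm high. Origin: centre of its underside.
- cap1: Bystander: yellow bottle cap, 38 mm across, 18 mm high. Origin: centre of its underside.
- cap2: Bystander: yellow bottle cap like the other.
- bowl: Bystander: small white ceramic bowl, 110 mm across, 50 mm high. Origin: centre of its underside.
- mug: Bystander: white mug, 80 mm across, 90 mm high. Origin: centre of its underside.
- spoon: Bystander: steel spoon, 160 mm long, lying on the counter along its x axis.
- silicone_rack: Bystander: grey collapsible silicone rack (folded basket), about 190 by 240 mm, 50 mm high. Origin: centre of its underside.

How it is judged:
By the outcome, as a careful person would: the job done as asked, in the order asked, and still so for the second after the job is handed in, with the robot touching nothing.
It also fails if it takes over 67 s, if anything falls off the work surface, if the arm or the gripper's body presses on something with over 40 N, if the wrist force passes 120 N, or if a joint passes its speed limit or range.

ROBOT

A 6-joint arm with a two-finger parallel gripper is mounted at the origin on the work surface. World frame = base frame: x ahead of the robot, y to its left, z up, the work surface at z = 0. Lengths are in mm, angles in degrees, forces in N, time in s.
With the tool pointing down it reaches from about 250 to 725 mm from the base axis. Payload 9.7 kg.
Tool frame: the origin (TCP) lies where the fingers leave the gripper's body, on its centre line; the fingertips stand 73 mm ahead of it and the grasp point (between the pads) lies 54 mm ahead of it; y points along the fingers, x is the direction in which the jaws open and shut, and the axes are right-handed (so a half turn about y gives the same grasp; the last joint's range is limited). The gripper opens to 85 mm and grips with 20 to 120 N. Pads are 22 mm wide; open, the fingers measure 114 mm over their backs; the gripper's body (76 mm by 85 mm) begins 54 mm behind the grasp point. The pads swing forward as they close: fully open they stand 13 mm farther back than shut.
Start: joints at [67.781, 4.979, 10.078, 95.1, 0, 90], TCP at [207.981, 509.157, 303.884] pointing down, gripper open.
Joint ranges: [-179.16, 179.16], [-48.56, 103.87], [-65.8, 70.77], [-126.05, 130.52], [-82.76, 87.17], [-180, 180]. Speed limits (degrees/s): [127.2, 127.2, 147.25, 180, 180, 180].

INTERFACE

Orientations are given as a 3x3 rotation matrix whose columns are the frame's x, y, z axes.
In Python, from bench import env gives the robot as it stands. The module is installed in compiled form; this text tells all that it offers.
- The arm moves only by the tool servo_tool, never from a script. Its argument "commands" is a list of rows, each a list of 4 numbers: the shift along the tool's x, y, z in mm, then the turn about the tool's y in degrees. A call has 1 to 12 rows; each row is the pose to reach, as a shift and turn from the pose commanded when the call began, along the tool's axes at that moment; what a row does not reach only later rows make up. A row lasts 1/10 s, in which the tool goes at most 50 mm and 8.59 degrees, less where a joint would pass 70% of its speed; a pose out of reach is approached as far as the arm can. A call with a gripper value outside its range is refused whole. "jaw" is the opening in per cent of the stroke, from 0 (shut) to 100 (fully open), set as the call begins (left out, the last holds). The fingers move at their own pace and stop on an object; "grip_force" is the grip in N (left out, the last holds). Time passes only in rows, so rows that repeat a pose let the fingers close. It gives the time, the measured TCP pose, the force and the opening at its end, in the units of the state.
- env.sense(): the state, without advancing time (a new reading comes with each control period).
- env.capture(name): name is "scene" or "side" or "wrist"; returns the picture (420x560x3 uint8, blue, green, red); there is no depth.
- env.calibration(name): a dict with "K" (3x3 intrinsics, pixels), "pose" (4x4, takes a point from camera to world coordinates); the wrist camera has in their place "mount" (4x4, takes a point from camera to tool coordinates, whose origin is the TCP and whose axes are the tool frame's). Camera axes: x right, y up, looking along -z (the intrinsics and any distortion apply to the point x, -y, -z); pixel columns grow to the right and rows downward; lengths in mm; the calibration is good to about 2 mm. A picture is of the moment at which its call begins: read the wrist's pose just before it. calibration takes no time and is no camera call.
- env.finish_job(): hands the job in, once; it reports no verdict.
The state is a dict: "time_s": time; "joints": joint angles; "dq": joint speeds; "joint_efforts": joint torques, N m; "tool_pos": TCP position; "tcp_rot": TCP orientation; "wrist_force": force on the tool from outside, world axes, zero at the start; "ft_torque": the same for the moment, N m; "grip_width": finger opening in mm.
Only numpy, scipy, OpenCV 4.12 (cv2) and the standard library are available. Lean on these libraries where they do the work, as an engineer would, in place of code of your own. Each camera call takes 0.05 s, during which the arm holds its last target.

## Working session

There is one attempt and no reset: what is moved stays moved. The work goes in short steps, Python scripts to look and compute and a tool call to move; the robot and the scene stay as the last step left them, time stands still between calls to the robot, and variables do not carry over. Pictures are saved under pics/ and viewed, and the job is handed in when it is done.

Besides the shell and the picture viewer there is one more tool, called after "Call:" as name(argument=value, ...), one argument or row to a line, values as JSON. servo_tool: Moves the arm, as the interface text tells. Its arguments: {"type":"object","properties":{"commands":{"type":"array"},"jaw":{"type":"number"},"grip_force":{"type":"number"}},"required":["commands"]}

```bash
mkdir -p pics; python3 - <<'E'
from bench import env
import cv2,numpy as np
np.set_printoptions(precision=3,suppress=True)
s=env.sense();print(s)
for n in("scene","side","wrist"):
    c=env.calibration(n);print(n,c)
    cv2.imwrite(f"pics/{n}0.png",env.capture(n))
E
```

```text
{'time_s': 0.0, 'joints': array([67.779,  5.009, 10.033, 95.101, -0.001, 90.   ]), 'dq': array([ 0.04 , -0.004,  0.032,  0.047, -0.035,  0.018]), 'joint_efforts': array([ -0.001, -52.038,  46.481,   0.016,  -0.   ,  -0.   ]), 'tool_pos': array([207.941, 509.008, 303.192]), 'tcp_rot': array([[ 0.378, -0.   , -0.926],
       [ 0.926, -0.001,  0.378],
       [-0.001, -1.   , -0.   ]]), 'wrist_force': array([0.092, 0.119, 0.425]), 'ft_torque': array([-0.023,  0.   , -0.049]), 'grip_width': 85.35878455961951}
scene {'K': array([[409.979,   0.   , 280.037],
       [  0.   , 409.979, 205.75 ],
       [  0.   ,   0.   ,   1.   ]]), 'pose': array([[  -0.386,   -0.651,    0.653, 1363.691],
       [   0.922,   -0.266,    0.281,  402.385],
       [  -0.009,    0.711,    0.703,  921.364],
       [   0.   ,    0.   ,    0.   ,    1.   ]])}
side {'K': array([[450.272,   0.   , 276.63 ],
       [  0.   , 450.272, 213.056],
       [  0.   ,   0.   ,   1.   ]]), 'pose': array([[    0.98 ,     0.109,    -0.167,   353.957],
       [   -0.199,     0.497,    -0.845, -1037.216],
       [   -0.009,     0.861,     0.508,   761.674],
       [    0.   ,     0.   ,     0.   ,     1.   ]])}
wrist {'K': array([[335.127,   0.   , 280.14 ],
       [  0.   , 335.127, 204.044],
       [  0.   ,   0.   ,   1.   ]]), 'mount': array([[  1.   ,  -0.001,   0.001,   0.296],
       [  0.001,   0.274,  -0.962, -70.584],
       [  0.   ,   0.962,   0.274,  69.61 ],
       [  0.   ,   0.   ,   0.   ,   1.   ]])}
```

View pics/scene0.png

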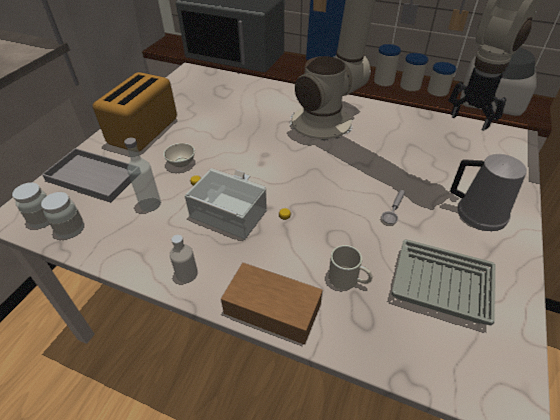

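View pics/side0.png

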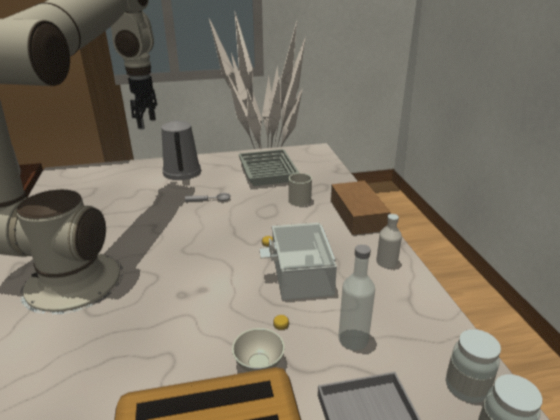

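View pics/wrist0.png

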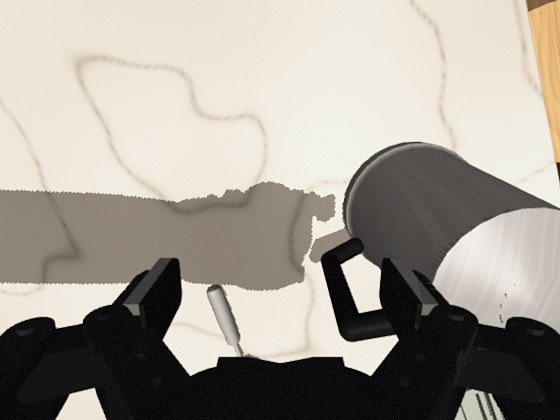

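```bash
python3 - <<'E'
import cv2
a=cv2.imread("pics/scene0.png")[155:255,165:305];b=cv2.imread("pics/side0.png")[215:305,250:350]
cv2.imwrite("pics/a.png",cv2.resize(a,None,fx=5.7,fy=5.7,interpolation=2))
cv2.imwrite("pics/b.png",cv2.resize(b,None,fx=6,fy=6,interpolation=2))
E
```

```text
(no output)
```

View pics/a.png

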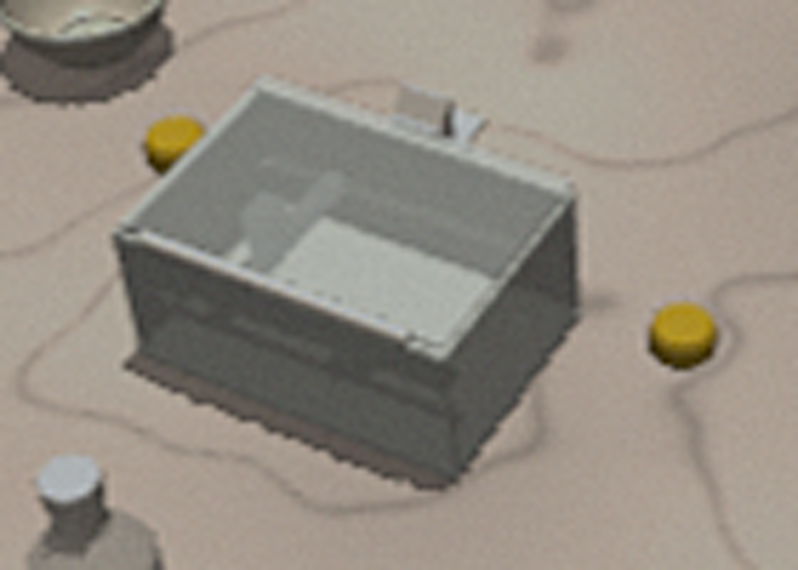

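View pics/b.png

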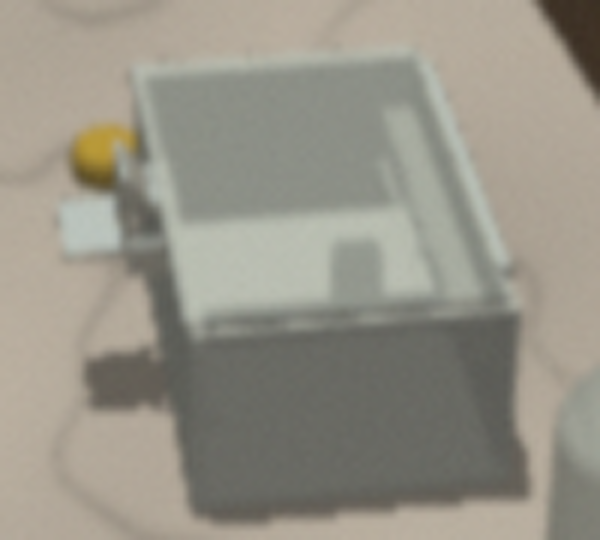

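```bash
cat > h.py <<'E'
import numpy as np
from bench import env
np.set_printoptions(precision=2,suppress=True)
def ray(c,px,pose=None):
    K=c["K"];P=c["pose"] if pose is None else pose
    d=np.array([(px[0]-K[0,2])/K[0,0],-(px[1]-K[1,2])/K[1,1],-1.])
    return P[:3,3],P[:3,:3]@d
def cast(c,px,z,pose=None):
    o,d=ray(c,px,pose);return o+d*(z-o[2])/d[2]
def proj(c,p,pose=None):
    P=c["pose"] if pose is None else pose
    q=P[:3,:3].T@(np.asarray(p,float)-P[:3,3]);K=c["K"]
    return np.array([K[0,2]+K[0,0]*q[0]/-q[2],K[1,2]-K[1,1]*q[1]/-q[2]])
def wpose(s,c):
    T=np.eye(4);T[:3,:3]=s["tcp_rot"];T[:3,3]=s["tool_pos"];return T@c["mount"]
E
python3 - <<'E'
from h import *
for n,cs,o,f in(("scene",[(265,82),(572,190),(447,350),(118,235)],(165,155),5.7),("side",[(140,68),(412,52),(515,308),(195,325)],(250,215),6)):
    c=env.calibration(n)
    p=np.array([cast(c,(q[0]/f+o[0]-.4,q[1]/f+o[1]-.4),99) for q in cs])
    print(n,p,p.mean(0),[np.linalg.norm(p[i]-p[i-1]) for i in range(4)])
    d1=p[1]-p[0];d2=p[2]-p[3];print([np.degrees(np.arctan2(d[1],d[0])) for d in(d1,d2,p[3]-p[0],p[2]-p[1])])
c=env.calibration("side");print("pad",cast(c,(90/6+249.6,228/6+214.6),83))
c=env.calibration("scene");print("hooktop?",cast(c,(425/5.7+164.6,100/5.7+154.6),114))
E
```

```text
scene [[ 530.16 -190.11   99.  ]
 [ 547.1     3.22   99.  ]
 [ 676.25   -5.63   99.  ]
 [ 666.68 -199.12   99.  ]] [605.05 -97.91  99.  ] [np.float64(136.8142278627089), np.float64(194.07103489463424), np.float64(129.44745168745996), np.float64(193.73206386157347)]
[np.float64(84.99188250662034), np.float64(87.16868862407662), np.float64(-3.776489119292255), np.float64(-3.9183460411526743)]
side [[ 547.71   -1.96   99.  ]
 [ 673.75  -15.17   99.  ]
 [ 660.2  -211.66   99.  ]
 [ 532.19 -195.47   99.  ]] [ 603.46 -106.07   99.  ] [np.float64(194.1287094365172), np.float64(126.72725133608363), np.float64(196.95014417990515), np.float64(129.02115259813354)]
[np.float64(-5.983393041730254), np.float64(-7.206803192375198), np.float64(-94.58438644349248), np.float64(-93.94536092907693)]
pad [506.53 -99.24  83.  ]
hooktop? [526.24 -92.07 114.  ]
```

Call:
servo_tool(
  commands=[
    [-15,0,-16,-1],
    [-45,0,-49,-2],
    [-75,0,-82,-4],
    [-110,0,-119,-6],
    [-145,0,-157,-8],
    [-180,0,-195,-10],
    [-215,0,-232,-12],
    [-250,0,-270,-14],
    [-285,0,-308,-16],
    [-320,0,-346,-17.7],
    [-355,0,-384,-17.7],
    [-390,0,-422,-17.7],
  ],
  jaw=0,
)

```text
time_s: 1.35
tool_pos: [445.7, -1.4, 303.9]
tcp_rot: [[0.079, 0.0, -0.997], [0.997, 0.0, 0.079], [0.0, -1.0, -0.0]]
wrist_force: [0.8, 1.3, -0.1]
grip_width: 0.0
```

```bash
python3 - <<'E'
from h import *
s=env.sense();R=s["tcp_rot"];print(s["time_s"],s["tool_pos"],R,s["wrist_force"])
print(R.T@(np.array([490,-95,303])-s["tool_pos"]))
E
```

```text
1.35 [445.74  -1.41 303.91] [[ 0.08  0.   -1.  ]
 [ 1.    0.    0.08]
 [ 0.   -1.   -0.  ]] [ 0.78  1.34 -0.09]
[-89.81   0.92 -51.51]
```

Call:
servo_tool(
  commands=[
    [-30,0,-17,0],
    [-60,0,-34,0],
    [-90,0,-51,0],
    [-90,0,-51,0],
    [-90,0,-51,0],
  ],
)

```text
time_s: 1.85
tool_pos: [489.1, -93.5, 303.4]
tcp_rot: [[0.08, -0.001, -0.997], [0.997, 0.0, 0.08], [0.0, -1.0, 0.001]]
wrist_force: [-0.1, -0.2, 0.3]
grip_width: 0.2
```

```bash
python3 - <<'E'
from h import *
import cv2
s=env.sense();print(s["time_s"],s["tool_pos"],s["tcp_rot"])
np.savez("w1.npz",R=s["tcp_rot"],p=s["tool_pos"])
cv2.imwrite("pics/w1.png",env.capture("wrist"))
E
```

```text
1.85 [489.11 -93.47 303.36] [[ 0.08 -0.   -1.  ]
 [ 1.    0.    0.08]
 [ 0.   -1.    0.  ]]
```

View pics/w1.png

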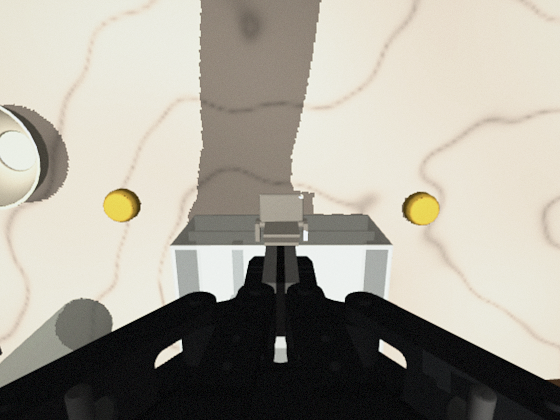

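```bash
python3 - <<'E'
import cv2
a=cv2.imread("pics/w1.png")[180:260,165:400]
cv2.imwrite("pics/w1z.png",cv2.resize(a,None,fx=3.4,fy=3.4,interpolation=2))
from h import *
d=np.load("w1.npz");s=dict(tcp_rot=d["R"],tool_pos=d["p"]);c=env.calibration("wrist");P=wpose(s,c)
for z in(95,100):
  a,b=cast(c,(174,244),z,P),cast(c,(391,244),z,P);e=b-a;print(z,a,b,np.linalg.norm(e),np.degrees(np.arctan2(-e[0],e[1])))
for q in((260,194),(303,194),(303,220),(260,220)):print(cast(c,q,83,P))
g=[proj(c,d["p"]+d["R"]@np.array(v),P) for v in ((-14,73,11),(14,73,11),(14,73,-11),(14,86,11))];print(g)
E
```

```text
95 [ 528.08 -191.75   95.  ] [543.61   1.95  95.  ] 194.32278570986867 -4.584284029128612
100 [ 526.14 -189.88  100.  ] [541.39   0.35 100.  ] 190.84075465837356 -4.584284029128581
[ 491.24 -111.51   83.  ]
[494.32 -73.15  83.  ]
[518.78 -74.66  83.  ]
[ 515.64 -113.87   83.  ]
[array([249.16, 241.05]), array([310.05, 241.08]), array([308.91, 283.98]), array([307.82, 231.15])]
```

View pics/w1z.png

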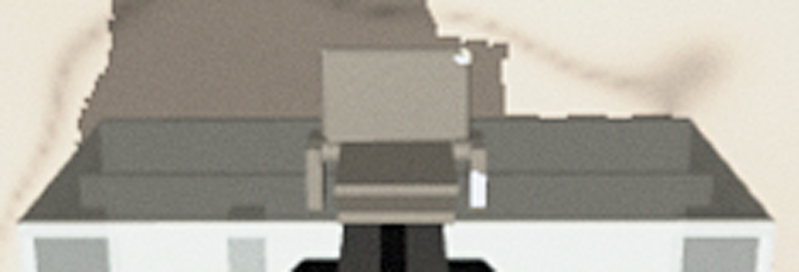

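```bash
python3 - <<'E'
from h import *
s=env.sense();R=s["tcp_rot"];print(s["joints"],R.T@(np.array([448,-88.5,180])-s["tool_pos"]))
E
```

```text
[-10.75  -2.15   2.77  94.97   0.01  -6.2 ] [  1.03 123.64  41.06]
```

Call:
servo_tool(
  commands=[
    [0,10,8,8],
    [0,20,16,16],
    [0,30,24,24],
    [0,45,32,32],
    [1,60,41,40],
    [1,75,41,48],
    [1,90,41,56],
    [1,100,41,64],
    [1,110,41,72],
    [1,120,41,80],
    [1,124,41,88],
    [1,124,41,90],
  ],
  jaw=100,
)

```text
time_s: 3.1
tool_pos: [447.8, -87.6, 179.4]
tcp_rot: [[0.997, -0.001, 0.082], [-0.082, 0.0, 0.997], [-0.001, -1.0, 0.0]]
wrist_force: [-0.3, 0.5, -0.3]
grip_width: 85.8
```

```bash
python3 - <<'E'
from h import *
import cv2
s=env.sense();R=s["tcp_rot"];print(s["time_s"],s["tool_pos"],R,s["grip_width"])
a=env.capture("scene")[120:240,180:320];b=env.capture("side")[190:310,210:350];c=env.capture("wrist")
cv2.imwrite("pics/s1.png",np.hstack([cv2.resize(a,(400,343),interpolation=2),cv2.resize(b,(400,343),interpolation=2)]))
cv2.imwrite("pics/w2.png",c)
E
```

```text
3.1 [447.77 -87.55 179.41] [[ 1.   -0.    0.08]
 [-0.08  0.    1.  ]
 [-0.   -1.    0.  ]] 85.83563358037794
```

View pics/s1.png

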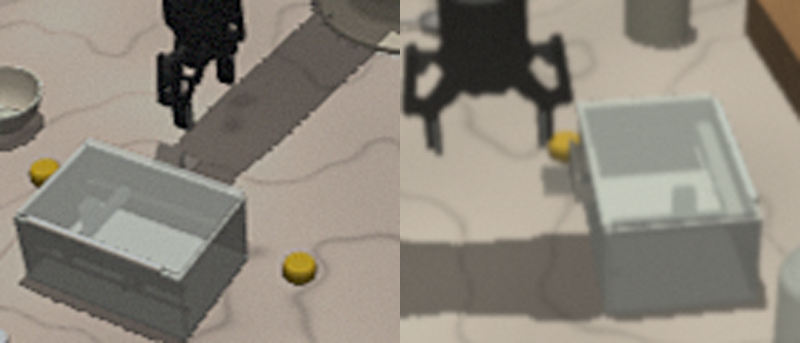

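View pics/w2.png

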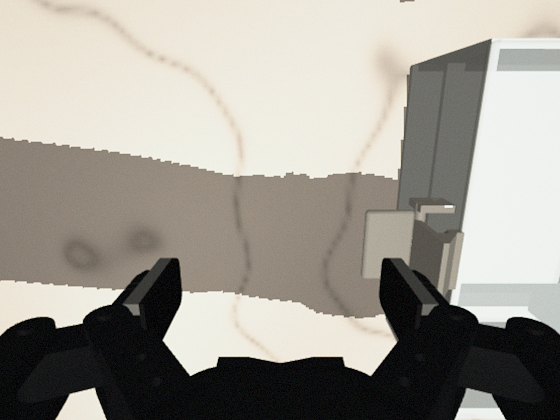

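```bash
python3 - <<'E'
from h import *
s=env.sense();c=env.calibration("wrist");P=wpose(s,c);R=s["tcp_rot"];p=s["tool_pos"]
for q in((367,210),(414,210),(363,277)):
    w=cast(c,q,83,P);print(w,R.T@(w-p))
for v in((42.5,60,11),(42.5,60,-11),(49,60,11),(57,45,11),(49,73,11)):print(v,proj(c,p+R@np.array(v,float),P))
c=env.calibration("side");
for v in((42.5,60,-11),(49,60,-11),(46,60,0),(46,73,0)):
    q=proj(c,p+R@np.array(v,float));print(v,(q-[210,190])*400/140+[400,0])
E
```

```text
[494.82 -72.7   83.  ] [45.31 97.13 18.68]
[519.33 -74.56  83.  ] [69.89 97.14 18.69]
[ 492.41 -111.48   83.  ] [ 45.86  97.13 -20.18]
(42.5, 60, 11) [380.91 252.98]
(42.5, 60, -11) [376.77 298.97]
(49, 60, 11) [396.28 252.99]
(57, 45, 11) [430.5  269.39]
(49, 73, 11) [386.88 241.26]
(42.5, 60, -11) [536.95 148.78]
(49, 60, -11) [544.26 148.21]
(46, 60, 0) [539.77 141.6 ]
(46, 73, 0) [540.19 153.63]
```

Call:
servo_tool(
  commands=[
    [3,8,0,0],
    [6,16,-0.7,0],
    [6,24,-0.7,0],
    [6,32,-0.7,0],
    [6,34,-0.7,0],
    [6,36,-0.7,0],
    [6,36,-0.7,0],
  ],
)

```text
time_s: 3.95
tool_pos: [454.3, -89.9, 143.8]
tcp_rot: [[0.997, -0.0, 0.079], [-0.079, 0.0, 0.997], [-0.0, -1.0, 0.0]]
wrist_force: [-0.8, -0.0, -1.1]
grip_width: 85.4
```

Call:
servo_tool(
  commands=[
    [0,1,0,0],
    [0,2,0,0],
    [0,3,0,0],
    [0,3,0,0],
  ],
)

```text
time_s: 4.35
tool_pos: [454.4, -90.0, 141.2]
tcp_rot: [[0.997, 0.0, 0.079], [-0.079, -0.0, 0.997], [0.0, -1.0, -0.0]]
wrist_force: [-1.8, 0.7, 4.1]
grip_width: 85.4
```

Call:
servo_tool(
  commands=[
    [0,1,0,0],
    [0,2,0,0],
    [0,2,0,0],
  ],
)

```text
time_s: 4.65
tool_pos: [454.4, -89.9, 138.9]
tcp_rot: [[0.997, 0.0, 0.079], [-0.079, -0.0, 0.997], [0.0, -1.0, -0.0]]
wrist_force: [-2.1, 0.3, 5.0]
grip_width: 85.5
```

Contact; pressing on.

Call:
servo_tool(
  commands=[
    [0,1,0,0],
    [0,2,0,0],
    [0,2,0,0],
  ],
)

```text
time_s: 4.95
tool_pos: [454.4, -90.0, 137.6]
tcp_rot: [[0.997, 0.001, 0.079], [-0.079, -0.0, 0.997], [0.001, -1.0, -0.0]]
wrist_force: [-5.5, 0.6, 9.4]
grip_width: 85.0
```

```bash
python3 - <<'E'
from h import *
import cv2
s=env.sense();print(s["time_s"],s["tool_pos"],s["wrist_force"])
b=env.capture("side")[150:310,230:390];c=env.capture("wrist")
cv2.imwrite("pics/s2.png",np.hstack([cv2.resize(b,(360,360),interpolation=2),cv2.resize(c,(440,330))[:, :].copy() if 0 else cv2.copyMakeBorder(cv2.resize(c,(440,330)),0,30,0,0,0)]))
E
```

```text
4.95 [454.37 -89.97 137.63] [-5.47  0.6   9.36]
```

View pics/s2.png

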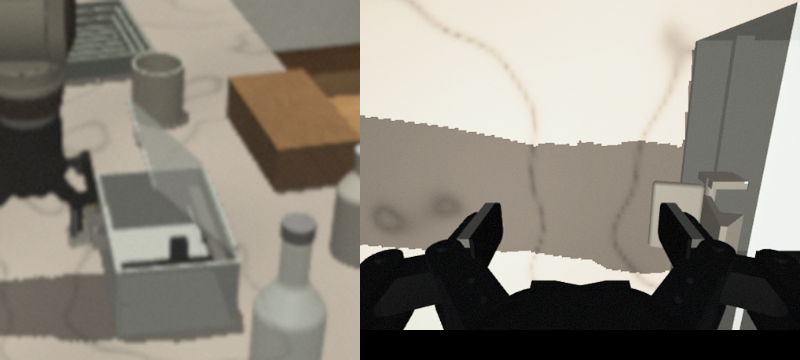

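Call:
servo_tool(
  commands=[
    [-3,-4,0,0],
    [-3,-16,0,0],
    [-2,-36,0,0],
    [0,-60,0,-8],
    [10,-82,-5,-16],
    [20,-82,-10,-24],
    [32,-82,-16,-32],
    [44,-82,-22,-40],
    [55,-82,-28,-48],
    [65,-82,-34,-56],
    [73,-82,-39,-64],
    [76,-82,-39,-72],
  ],
  jaw=45,
)

```text
time_s: 6.25
tool_pos: [527.5, -135.3, 218.8]
tcp_rot: [[0.378, -0.001, -0.926], [0.926, 0.0, 0.378], [-0.0, -1.0, 0.001]]
wrist_force: [-0.1, 0.2, 1.0]
grip_width: 38.5
```

Call:
servo_tool(
  commands=[
    [0,0,0,-8],
    [0,0,0,-16],
    [0,0,0,-18],
    [0,0,0,-18],
  ],
)

```text
time_s: 6.65
tool_pos: [527.0, -134.8, 219.0]
tcp_rot: [[0.078, -0.001, -0.997], [0.997, 0.0, 0.078], [0.0, -1.0, 0.001]]
wrist_force: [0.8, 0.0, -0.7]
grip_width: 38.9
```

```bash
python3 - <<'E'
from h import *
import cv2
s=env.sense();print(s["time_s"],s["tool_pos"],s["tcp_rot"],s["wrist_force"],s["grip_width"])
b=env.capture("side")[150:310,230:390];c=env.capture("wrist")
cv2.imwrite("pics/s3.png",cv2.resize(b,(480,480),interpolation=2))
cv2.imwrite("pics/w3.png",c)
E
```

```text
6.65 [ 527.   -134.76  218.96] [[ 0.08 -0.   -1.  ]
 [ 1.    0.    0.08]
 [ 0.   -1.    0.  ]] [ 0.85  0.01 -0.65] 38.94086174391145
```

View pics/s3.png

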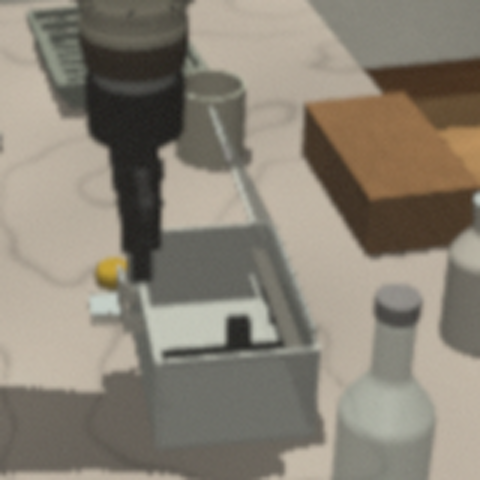

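View pics/w3.png

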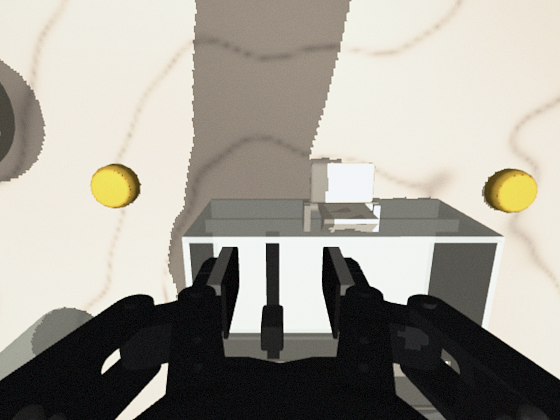

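```bash
python3 - <<'E'
from h import *
s=env.sense();c=env.calibration("wrist");P=wpose(s,c);R=s["tcp_rot"];p=s["tool_pos"]
for q,z in(((183,237),95),((503,237),95),((273,265),62),((273,320),91),((318,162),83),((373,164),83),((374,202),83)):
    w=cast(c,q,z,P);print(q,w,R.T@(w-p))
E
```

```text
(183, 237) [ 529.2  -195.23   95.  ] [-60.1  123.93  -7.08]
(503, 237) [545.02   2.74  95.  ] [138.5  123.94  -6.97]
(273, 265) [ 568.73 -143.24   62.  ] [ -5.11 156.92 -42.32]
(273, 320) [ 595.61 -144.93   91.  ] [ -4.64 127.91 -69.24]
(318, 162) [ 491.12 -108.18   83.  ] [ 23.61 135.95  37.86]
(373, 164) [495.08 -74.28  83.  ] [ 57.72 135.95  36.63]
(374, 202) [519.63 -73.75  83.  ] [ 60.22 135.94  12.2 ]
```

Call:
servo_tool(
  commands=[
    [-3,10,-10,0],
    [-5,20,-20,0],
    [-5,35,-27,0],
    [-5,50,-27,0],
    [-5,62,-27,0],
    [-5,74,-27,0],
    [-5,84,-27,0],
    [-5,92,-27,0],
    [-5,96,-27,0],
    [-5,96,-27,0],
  ],
  jaw=30,
)

```text
time_s: 7.75
tool_pos: [553.4, -141.9, 122.5]
tcp_rot: [[0.079, -0.0, -0.997], [0.997, 0.0, 0.079], [0.0, -1.0, 0.0]]
wrist_force: [-1.4, -0.0, 0.2]
grip_width: 25.6
```

```bash
python3 - <<'E'
from h import *
import cv2
s=env.sense();print(s["time_s"],s["tool_pos"],s["wrist_force"],s["grip_width"])
b=env.capture("side")[150:310,230:390];c=env.capture("wrist")
cv2.imwrite("pics/s4.png",cv2.resize(b,(480,480),interpolation=2))
cv2.imwrite("pics/w4.png",c)
E
```

```text
7.75 [ 553.36 -141.87  122.54] [-1.43 -0.01  0.19] 25.629054643446473
```

View pics/s4.png

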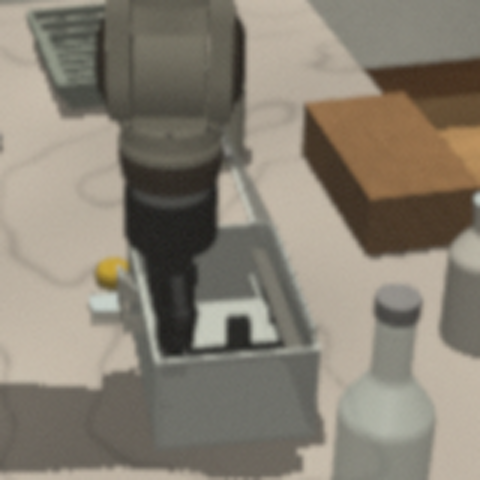

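View pics/w4.png

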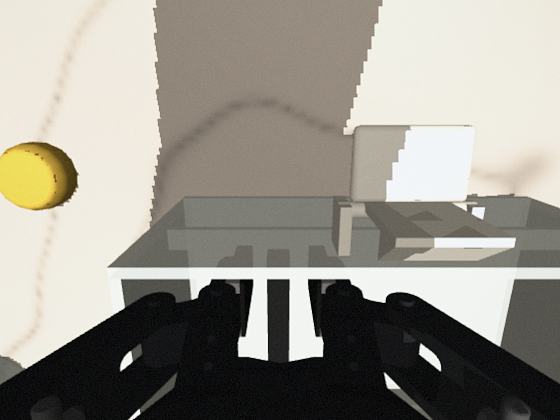

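Call:
servo_tool(
  commands=[
    [3,0,0,0],
    [8,0,0,0],
    [14,0,0,0],
    [20,0,0,0],
    [26,0,0,0],
    [32,0,0,0],
    [38,0,0,0],
    [44,0,0,0],
    [50,0,0,0],
    [54,0,0,0],
    [56,0,0,0],
    [56,0,0,0],
  ],
)

```text
time_s: 9.05
tool_pos: [557.9, -85.8, 122.8]
tcp_rot: [[0.078, -0.0, -0.997], [0.997, 0.0, 0.078], [0.0, -1.0, 0.0]]
wrist_force: [-0.2, -1.4, 1.3]
grip_width: 25.8
```

```bash
python3 - <<'E'
from h import *
import cv2
s=env.sense();print(s["time_s"],s["tool_pos"],s["wrist_force"],s["ft_torque"],s["grip_width"])
c=env.capture("wrist")
cv2.imwrite("pics/w5.png",c)
E
```

```text
9.05 [557.93 -85.8  122.82] [-0.21 -1.38  1.35] [-0.37 -0.05 -0.  ] 25.84256580773946
```

View pics/w5.png

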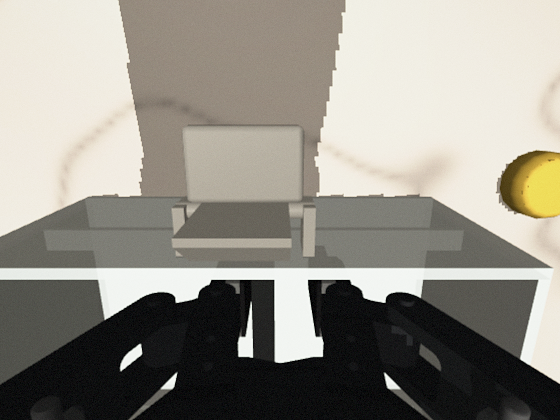

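Call:
servo_tool(
  commands=[
    [2,0,0,0],
    [4,0,0,0],
    [6,0,0,0],
    [8,0,0,0],
    [10,0,0,0],
    [10,0,0,0],
  ],
)

```text
time_s: 9.7
tool_pos: [558.7, -75.8, 122.8]
tcp_rot: [[0.078, -0.0, -0.997], [0.997, 0.0, 0.078], [0.0, -1.0, 0.0]]
wrist_force: [-0.1, -2.1, -0.3]
grip_width: 25.4
```

Call:
servo_tool(
  commands=[
    [1,0,0,0],
    [2,0,0,0],
    [3,0,0,0],
    [3,0,0,0],
  ],
)

```text
time_s: 10.1
tool_pos: [558.9, -73.1, 122.8]
tcp_rot: [[0.079, -0.0, -0.997], [0.997, -0.0, 0.079], [-0.0, -1.0, 0.0]]
wrist_force: [0.0, -2.6, -0.6]
grip_width: 25.7
```

Call:
servo_tool(
  commands=[
    [1,0,0,0],
    [2,0,0,0],
    [3,0,0,0],
    [3,0,0,0],
  ],
)

```text
time_s: 10.5
tool_pos: [559.1, -70.6, 122.8]
tcp_rot: [[0.079, -0.0, -0.997], [0.997, -0.001, 0.079], [-0.001, -1.0, 0.0]]
wrist_force: [-0.2, -7.0, -0.9]
grip_width: 25.8
```

Call:
servo_tool(
  commands=[
    [1,0,0,0],
    [2,0,0,0],
    [2,0,0,0],
  ],
)

```text
time_s: 10.8
tool_pos: [559.3, -68.3, 122.8]
tcp_rot: [[0.079, -0.0, -0.997], [0.997, -0.0, 0.079], [-0.0, -1.0, 0.0]]
wrist_force: [-0.6, -5.1, -0.4]
grip_width: 25.4
```

Call:
servo_tool(
  commands=[
    [1,0,0,0],
    [2,0,0,0],
    [2,0,0,0],
  ],
)

```text
time_s: 11.1
tool_pos: [559.5, -65.8, 122.8]
tcp_rot: [[0.078, -0.0, -0.997], [0.997, 0.001, 0.078], [0.001, -1.0, 0.0]]
wrist_force: [-0.1, -1.0, -1.3]
grip_width: 25.6
```

Call:
servo_tool(
  commands=[
    [1,0,0,0],
    [2,0,0,0],
    [2,0,0,0],
  ],
)

```text
time_s: 11.4
tool_pos: [559.8, -63.7, 123.0]
tcp_rot: [[0.078, 0.0, -0.997], [0.997, 0.001, 0.078], [0.001, -1.0, -0.0]]
wrist_force: [0.1, -0.4, -0.2]
grip_width: 25.5
```

Call:
servo_tool(
  commands=[
    [1,0,0,0],
    [2,0,0,0],
    [2,0,0,0],
  ],
)

```text
time_s: 11.7
tool_pos: [559.9, -62.0, 123.0]
tcp_rot: [[0.079, 0.0, -0.997], [0.997, 0.0, 0.079], [0.0, -1.0, -0.0]]
wrist_force: [0.3, 1.5, -0.1]
grip_width: 25.8
```

Call:
servo_tool(
  commands=[
    [1,0,0,0],
    [1,0,0,0],
  ],
)

```text
time_s: 11.9
tool_pos: [559.9, -61.2, 122.9]
tcp_rot: [[0.079, 0.0, -0.997], [0.997, -0.0, 0.079], [-0.0, -1.0, -0.0]]
wrist_force: [-0.2, -0.2, 0.3]
grip_width: 25.5
```

Call:
servo_tool(
  commands=[
    [2,0,0,0],
    [3,0,0,0],
    [3,0,0,0],
  ],
)

```text
time_s: 12.2
tool_pos: [560.1, -59.3, 122.9]
tcp_rot: [[0.08, -0.0, -0.997], [0.997, -0.003, 0.08], [-0.003, -1.0, -0.0]]
wrist_force: [-0.6, -8.3, -0.4]
grip_width: 25.7
```

```bash
python3 - <<'E'
from h import *
import cv2
s=env.sense();print(s["time_s"],s["tool_pos"],s["wrist_force"],s["ft_torque"],s["grip_width"])
c=env.capture("wrist")
cv2.imwrite("pics/w6.png",c)
E
```

```text
12.2 [560.07 -59.28 122.91] [-0.59 -8.3  -0.36] [-1.81  0.11 -0.06] 25.66835628681406
```

View pics/w6.png

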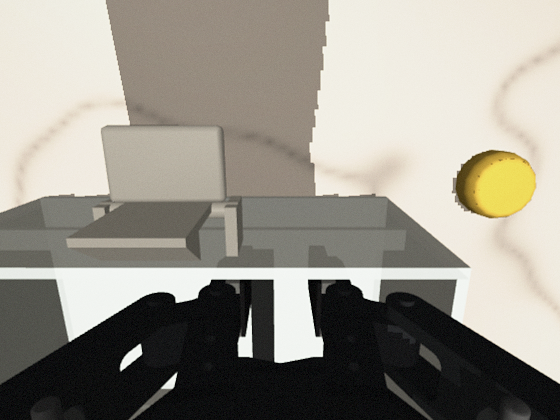

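Call:
servo_tool(
  commands=[
    [0.5,0,0,0],
    [1,0,0,0],
  ],
)

```text
time_s: 12.45
tool_pos: [560.1, -58.8, 122.9]
tcp_rot: [[0.08, -0.0, -0.997], [0.997, -0.004, 0.08], [-0.004, -1.0, 0.0]]
wrist_force: [-1.0, -13.2, -0.2]
grip_width: 25.9
```

Call:
servo_tool(
  commands=[
    [-2,0,0,0],
    [-5,0,0,0],
    [-9,0,0,0],
    [-9,0,0,0],
  ],
)

```text
time_s: 12.85
tool_pos: [559.5, -66.3, 122.9]
tcp_rot: [[0.079, -0.0, -0.997], [0.997, 0.0, 0.079], [0.0, -1.0, 0.0]]
wrist_force: [-0.0, 0.1, -0.7]
grip_width: 25.9
```

```bash
python3 - <<'E'
from h import *
import cv2
s=env.sense();print(s["time_s"],s["tool_pos"],s["wrist_force"],s["ft_torque"],s["grip_width"])
c=env.capture("wrist")
cv2.imwrite("pics/w7.png",c)
E
```

```text
12.85 [559.47 -66.31 122.86] [-0.05  0.08 -0.68] [ 0.02  0.01 -0.02] 25.925260568857375
```

View pics/w7.png

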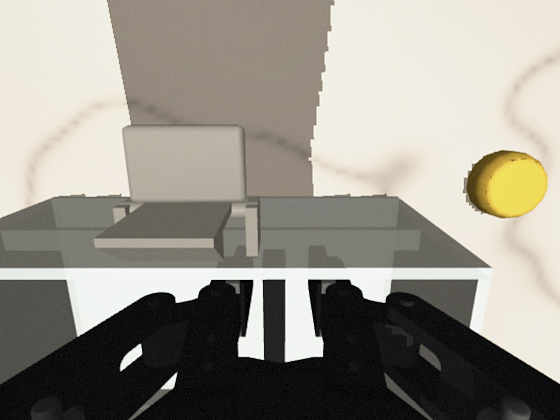

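```bash
cat >> h.py <<'E'
C=np.array([604.4,-101.7,0]);a=np.radians(-4.55)
B=np.array([[np.cos(a),-np.sin(a),0],[np.sin(a),np.cos(a),0],[0,0,1]])
def box(p): return B.T@(np.asarray(p)-C)
def world(b): return C+B@np.asarray(b,float)
E
python3 - <<'E'
from h import *
s=env.sense();R=s["tcp_rot"];p=s["tool_pos"];print(box(p))
print("up/over", R.T@(world((45,0,330))-p))
prev=None
for t in (75,70,65,60,55,50,45,40,35,30,25,20,15,12,9,6,4,2,0):
    th=np.radians(t);L=126;b=np.array([65-L*np.cos(th)+2.5*np.sin(th)+11,0,98+L*np.sin(th)+2.5*np.cos(th)+73])
    print(t,b)
E
```

```text
[-47.59  31.85 122.84]
up/over [ -31.82 -207.18  -92.56]
75 [ 45.8    0.   293.35]
70 [ 35.25   0.   290.26]
65 [ 25.02   0.   286.25]
60 [ 15.17   0.   281.37]
55 [  5.78   0.   275.65]
50 [ -3.08   0.   269.13]
45 [-11.33   0.   261.86]
40 [-18.91   0.   253.91]
35 [-25.78   0.   245.32]
30 [-31.87   0.   236.17]
25 [-37.14   0.   226.52]
20 [-41.55   0.   216.44]
15 [-45.06   0.   206.03]
12 [-46.73   0.   199.64]
9 [-48.06   0.   193.18]
6 [-49.05   0.   186.66]
4 [-49.52   0.   182.28]
2 [-49.84   0.   177.9 ]
0 [-50.    0.  173.5]
```

Call:
servo_tool(
  commands=[
    [0,-6,0,0],
    [0,-16,0,0],
    [0,-30,0,0],
    [0,-50,0,0],
    [0,-75,0,0],
    [-4,-100,0,0],
    [-10,-125,0,0],
    [-16,-150,0,0],
    [-22,-175,0,0],
    [-28,-195,0,0],
    [-32,-207,0,0],
    [-32,-207,0,0],
  ],
)

```text
time_s: 14.1
tool_pos: [557.2, -98.4, 333.0]
tcp_rot: [[0.079, 0.004, -0.997], [0.997, -0.001, 0.079], [-0.0, -1.0, -0.004]]
wrist_force: [0.0, -0.8, -0.3]
grip_width: 25.4
```

Call:
servo_tool(
  commands=[
    [0,0,-8,0],
    [0,0,-22,0],
    [0,0,-38,0],
    [0,0,-54,0],
    [0,0,-70,0],
    [0,0,-84,0],
    [0,0,-93,0],
    [0,0,-93,0],
  ],
  jaw=0,
)

```text
time_s: 14.9
tool_pos: [650.8, -105.0, 327.9]
tcp_rot: [[0.078, -0.002, -0.997], [0.997, 0.0, 0.078], [0.0, -1.0, 0.002]]
wrist_force: [0.1, -0.0, -0.7]
grip_width: 0.0
```

```bash
python3 - <<'E'
from h import *
import cv2
s=env.sense();print(s["time_s"],box(s["tool_pos"]),s["tcp_rot"],s["wrist_force"],s["grip_width"])
b=env.capture("side")[150:310,230:390];c=env.capture("scene")[120:260,150:330]
cv2.imwrite("pics/s8.png",np.hstack([cv2.resize(b,(350,350),interpolation=2),cv2.resize(c,(450,350),interpolation=2)]))
E
```

```text
14.9 [ 46.48   0.38 327.85] [[ 0.08 -0.   -1.  ]
 [ 1.    0.    0.08]
 [ 0.   -1.    0.  ]] [ 0.06 -0.05 -0.67] 0.004694383483779732
```

View pics/s8.png

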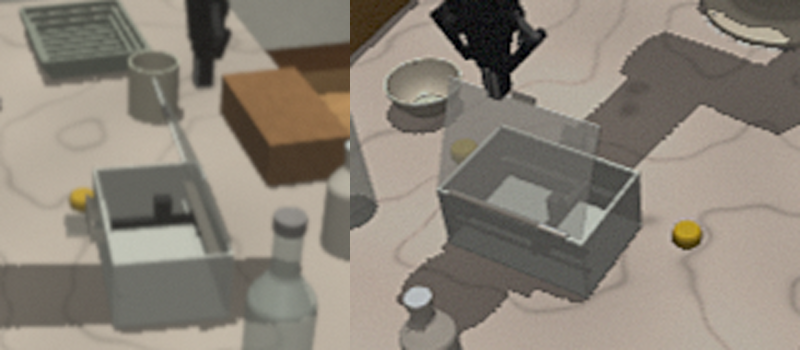

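Call:
servo_tool(
  commands=[
    [0,8,0,0],
    [0,20,0,0],
    [0,32,0,0],
    [0,40,4,0],
    [0,42,12,0],
    [0,43,22,0],
    [0,47,32,0],
    [0,53,41,0],
    [0,60,50,0],
    [0,67,58,0],
    [0,67,58,0],
  ],
)

```text
time_s: 16.1
tool_pos: [590.6, -100.6, 262.3]
tcp_rot: [[0.079, -0.001, -0.997], [0.997, 0.0, 0.079], [0.0, -1.0, 0.001]]
wrist_force: [0.2, 0.0, 1.2]
grip_width: 0.5
```

```bash
python3 - <<'E'
from h import *
import cv2
s=env.sense();print(s["time_s"],box(s["tool_pos"]),s["wrist_force"],s["grip_width"])
b=env.capture("side")[150:310,230:390];c=env.capture("scene")[120:260,150:330]
cv2.imwrite("pics/s9.png",np.hstack([cv2.resize(b,(350,350),interpolation=2),cv2.resize(c,(450,350),interpolation=2)]))
E
```

```text
16.1 [-13.85  -0.04 262.27] [0.16 0.03 1.21] 0.48329995841467954
```

View pics/s9.png

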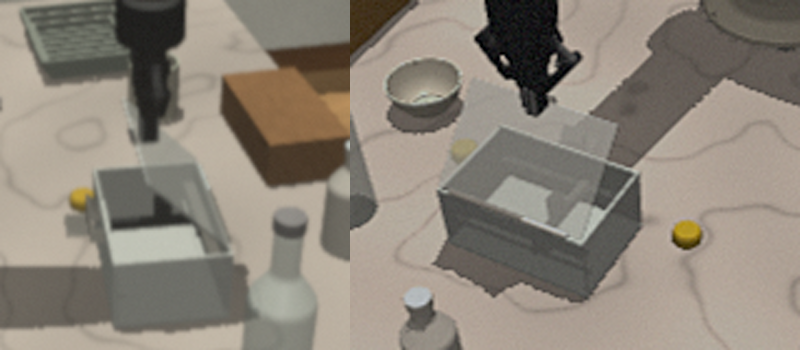

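Call:
servo_tool(
  commands=[
    [0,9,5,0],
    [0,18,11,0],
    [0,27,17,0],
    [0,36,22,0],
    [0,46,26,0],
    [0,56,30,0],
    [0,64,32,0],
    [0,70,33,0],
    [0,75,34,0],
    [0,75,34,0],
  ],
)

```text
time_s: 17.2
tool_pos: [557.9, -98.1, 187.2]
tcp_rot: [[0.079, -0.001, -0.997], [0.997, 0.0, 0.079], [0.0, -1.0, 0.001]]
wrist_force: [0.3, -0.2, 2.6]
grip_width: 0.1
```

```bash
python3 - <<'E'
from h import *
import cv2
s=env.sense();print(s["time_s"],box(s["tool_pos"]),s["wrist_force"],s["grip_width"])
b=env.capture("side")[150:310,230:390];c=env.capture("wrist")
cv2.imwrite("pics/s10.png",np.hstack([cv2.resize(b,(350,350),interpolation=2),cv2.resize(c,(450,350),interpolation=2)]))
E
```

```text
17.2 [-46.67  -0.1  187.19] [ 0.26 -0.18  2.57] 0.07580069809169751
```

View pics/s10.png

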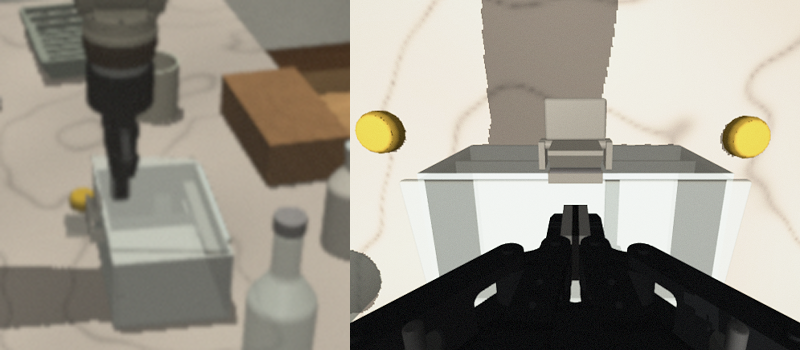

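Call:
servo_tool(
  commands=[
    [0,2,2,0],
    [0,4,4,0],
    [0,6,5,0],
    [0,8,5,0],
    [0,8,5,0],
  ],
)

```text
time_s: 17.8
tool_pos: [552.9, -97.7, 180.3]
tcp_rot: [[0.079, 0.0, -0.997], [0.997, -0.0, 0.079], [-0.0, -1.0, -0.0]]
wrist_force: [-1.0, -0.1, 5.1]
grip_width: 0.3
```

Call:
servo_tool(
  commands=[
    [0,1,0,0],
    [0,2,0,0],
    [0,3,0,0],
    [0,3,0,0],
  ],
)

```text
time_s: 18.2
tool_pos: [552.8, -97.7, 177.8]
tcp_rot: [[0.079, 0.0, -0.997], [0.997, -0.0, 0.079], [-0.0, -1.0, -0.0]]
wrist_force: [-2.4, 0.1, 5.7]
grip_width: 0.2
```

Call:
servo_tool(
  commands=[
    [0,1,0,0],
    [0,2,0,0],
    [0,2,0,0],
  ],
)

```text
time_s: 18.5
tool_pos: [552.7, -97.7, 174.2]
tcp_rot: [[0.079, -0.001, -0.997], [0.997, 0.0, 0.079], [0.0, -1.0, 0.001]]
wrist_force: [-0.2, 0.1, -0.4]
grip_width: -0.2
```

Call:
servo_tool(
  commands=[
    [0,1,0,0],
    [0,2,0,0],
    [0,2,0,0],
  ],
)

```text
time_s: 18.8
tool_pos: [552.8, -97.7, 173.1]
tcp_rot: [[0.079, -0.0, -0.997], [0.997, 0.0, 0.079], [-0.0, -1.0, 0.0]]
wrist_force: [-3.0, -0.3, 3.9]
grip_width: 0.1
```

Call:
servo_tool(
  commands=[
    [0,1,0,0],
    [0,1,0,0],
  ],
)

```text
time_s: 19.0
tool_pos: [552.8, -97.7, 173.0]
tcp_rot: [[0.079, 0.001, -0.997], [0.997, -0.0, 0.079], [-0.0, -1.0, -0.001]]
wrist_force: [-5.9, 0.7, 10.6]
grip_width: 0.2
```

Call:
servo_tool(
  commands=[
    [0,-4,0,0],
    [0,-12,3,0],
    [0,-30,8,0],
    [0,-55,15,0],
    [0,-85,25,0],
    [0,-115,40,0],
    [0,-135,60,0],
    [0,-150,85,0],
    [0,-150,110,0],
    [0,-150,130,0],
    [0,-150,140,0],
    [0,-150,140,0],
  ],
)

```text
time_s: 20.2
tool_pos: [412.8, -86.7, 322.5]
tcp_rot: [[0.079, 0.001, -0.997], [0.997, -0.0, 0.079], [-0.0, -1.0, -0.001]]
wrist_force: [0.8, 0.1, -0.3]
grip_width: 0.0
```

```bash
python3 - <<'E'
from h import *
import cv2
s=env.sense();print(s["time_s"],box(s["tool_pos"]),s["wrist_force"],s["grip_width"])
b=env.capture("side");d=env.capture("scene");c=env.capture("wrist")
cv2.imwrite("pics/s11.png",np.hstack([cv2.resize(b[190:310,230:350],(350,350),interpolation=2),cv2.resize(d[120:260,150:330],(450,350),interpolation=2)]))
cv2.imwrite("pics/w11.png",c);cv2.imwrite("pics/d11.png",d)
E
```

```text
20.2 [-192.2   -0.2  322.5] [ 0.75  0.07 -0.33] 0.030690096807399248
```

View pics/s11.png

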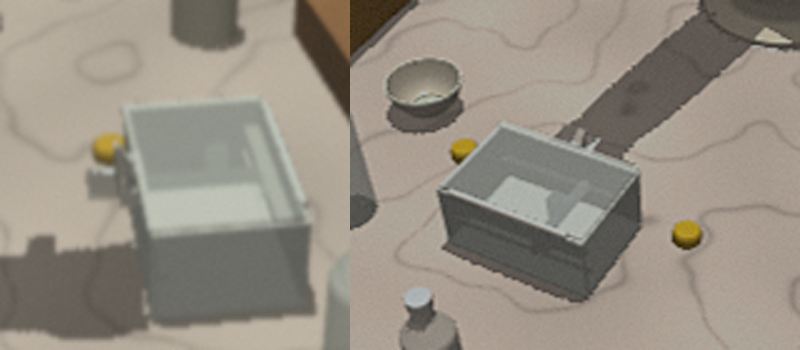

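View pics/w11.png

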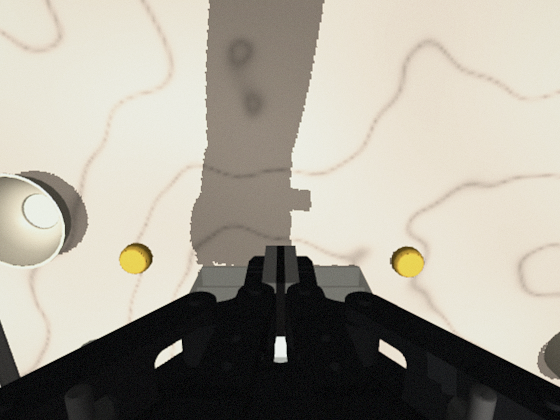

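View pics/d11.png

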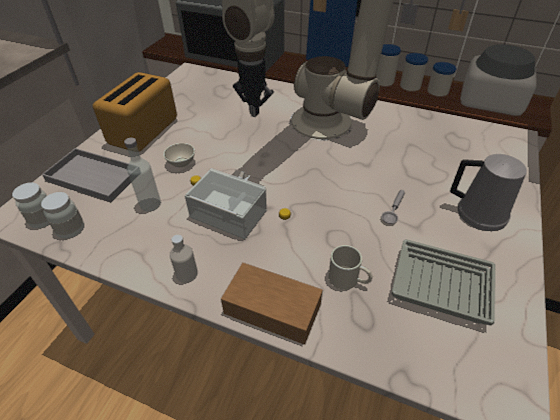

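```bash
python3 -c "
from bench import env
print(env.finish_job())"
```

```text
the job is handed in; nothing more can be done
None
```

The job is done and handed in at about 20 s of robot time, with the steps in the order asked.

- **Latch:** I pressed the thumb pad with one open finger (about 9 N) until the side view showed the lid sprung open.
- **Leveller:** I pushed its bridge to the left with the tool straight down, in front of the open lid, because the moves do not allow leaning the tool. The force rose to about 7 N at the catch's hump, about 64 mm along. It then fell to near zero as the leveller drew in. I pressed it against its stop with about 13 N, well under the 40 N limit.
- **Lid:** I swung it shut along its arc. The force rose to about 6 N and then dropped to zero as the tongue snapped in. I pressed on it once more with about 11 N to be sure.

**Last checks:** With the arm clear of the box, the side and scene views showed the lid flat and shut and the leveller still on the left. The bottle, bowl, caps, mug, spoon and rack looked as they did at the start. No check failed. The camera estimates of the box centre differed by up to 8 mm, and close wrist views settled it. The force readings come only at the end of each move, so brief peaks in between may not have been seen.

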